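# Zero the load cell of a torque rig

### The job

Zero the load cell of the torque rig: slide the battery pack along the rail of the read-out until it is fully home against the housing, clicks into the detent and stays by itself. Then squeeze the coupler's spring latch sideways toward its bracket to free the torque arm from the ball, lift the coupler about 5 cm so that it is well clear of the ball, and finish still holding it up, because the zero is taken with nothing resting on the cell. Leave the bearing, grease tub and hexagon key where they are.

Things in the scene. Friction and masses are not known exactly. Their poses are not given: they have to be found in the camera images.
- battery_center (a point): Centre (half-way up) of the loose black battery pack, 40 (its x) x 60 (y) x 40 mm tall, 0.25 kg, upright on the bench. Grip it across its x. A channel runs below it along y, 29 mm wide from 4 to 11 mm above its foot; below that two 4 mm thick lips leave a 17 mm slot. Its -y end goes onto the rail first; there the channel's roof is ramped upward.
- shoe_home (a point): Position and axes of the battery's centre when fully home on the read-out's rail. The pack slides on in -y from beyond the nose of the rail, which its leading end meets with the centre at y = +55 mm here. Slide it with its centre 1 to 1.5 mm above this point; let go, it settles. The housing wall stops it at y = -1 mm. Allow some 10 N of push for the detent.
- readout: Load-cell read-out, fixed: grey box with a housing (small dark display, 66 mm high) at its -y end. Origin on the bench, 46.5 mm below shoe_home. The rest is a foot 44 mm wide, 26 mm high; on it an aluminium T-rail along y from a round nose at y = +25 mm to the housing wall at y = -31 mm: stem 12 mm wide, head 26 mm wide, 33.5 to 37.5 mm high. Play 1.5 mm either side, 3 mm in height.
- detent (a joint): Sprung ball in the top of the T-rail, m: 0 up, positive pressed down (to 0.0055). The sliding pack presses it down from about y = +15 mm (shoe_home's frame) and it springs up into a pocket in the pack within about 2 mm of home. Spring 1.4 to 3 N.
- load_rig: Torque rig, fixed on the right-hand bench: grey base plate 250 x 80 x 12 mm with an aluminium load cell that carries a ball stud, and the trunnion of the torque arm. Origin on the bench, 4 mm lower than under the read-out, right below the ball. x points along the arm from ball to trunnion, y across. Ball 28 mm across, its centre 66 mm above the origin.
- torque_arm: Aluminium torque arm with the dark steel coupler at its free end, socket over the ball. Origin: the ball's centre when down; x along the arm to the trunnion, y across from latch tab to fixed bracket, z up. Hinged about y through x = 170, z = 8 mm; falls back when let go, about 4 N lift it. The bracket is an upright plate on top, 32 mm wide (x), outer face at y = +20, top at z = 70 mm.
- latch_grip (a point): Where to pinch tab and bracket together, fingers closing along y (axes as the arm's): at the arm's y = +2, z = +54 mm, midway between their outer faces when the latch is fully pulled (36 mm apart then, 46 mm when shut). Fingers centred here meet the tab first and squeeze it over to the bracket. Fingertips must stay above the latch slide, 25 mm below this point.
- latch (a joint): Travel of the spring latch, m: 0 shut, 0.010 fully pulled, tab moved in the arm's +y toward the bracket. The tab is an upright bright steel plate, 26 mm wide (x), 6 mm thick, outer face at the arm's y = -26 mm when shut, z = 28 to 70 mm. Spring 3.6 N shut, 8 N pulled; shuts when let go. Shut, its pawl under the ball bars the lift; from 0.006 it is clear.
- spare_bearing: Loose ball bearing, 52 mm across, 15 mm high; bystander.
- grease_tub: White open tub of grease, 67 mm across, 52 mm high; bystander.
- hex_key: Hexagon key, 124 x 36 x 6 mm, lying flat; bystander.

How it is judged:
On the way, in this order (a step that is already met when the one before it is completed fails the run):
1. the battery pack is home on the read-out's rail, held by the detent, and let go (x of battery_center in the frame of shoe_home between -0.003 and 0.003 m and y of battery_center in the frame of shoe_home between -0.003 and 0.003 m and z of battery_center in the frame of shoe_home between -0.004 and 0.004 m and angle between the z axis of battery_center and the z axis of shoe_home, either way round below 0.06 rad and value of joint detent below 0.0025 m and contact force between the fingers and battery below 0.1 N), for 0.3 s.
2. the latch is pulled clear while the coupler still sits on the ball (value of joint latch above 0.006 m and z of torque_arm in the frame of load_rig below 0.076 m), for 0.1 s.
3. the coupler is lifted clear of the ball (z of torque_arm in the frame of load_rig above 0.106 m), for 0.2 s.
At the end, for the whole second after the job is handed in: The pack is home on the rail (within 3 mm along and across, 4 mm in height, upright), detent ball up in its pocket; the coupler rests in the fingers' grip, at least 40 mm above its seat; bearing, grease tub and key are within 25 mm of their starts (all of step 1 and z of torque_arm in the frame of load_rig above 0.106 m and linear speed of torque_arm below 0.01 m/s and contact force between the fingers and torque_arm above 1 N and not (distance of spare_bearing from where it was at the start of the episode above 0.025 m) and not (distance of grease_tub from where it was at the start of the episode above 0.025 m) and not (distance of hex_key from where it was at the start of the episode above 0.025 m)); the arm keeps its last pose, push and grip.
It fails at once if the bearing, grease tub or hexagon key is knocked from its place (distance of any of spare_bearing, grease_tub, hex_key from where it was at the start of the episode above 0.025 m).
It also fails if it takes over 53 s, if anything falls off the work surface, if the arm or the gripper's body presses on something with over 40 N, if the wrist force passes 120 N, or if a joint passes its speed limit or range.

### The arm

A 6-joint arm with a two-finger parallel gripper is mounted at the origin on a cart in front of the work surface, level with it; the furniture and walls round the work are solid. World frame = base frame: x ahead of the robot, y to its left, z up, the work surface at z = 0. Lengths are in m, angles in rad, forces in N, time in s.
With the tool pointing down it reaches from about 0.25 to 0.725 m from the base axis. Payload 9.7 kg.
Tool frame: the origin (TCP) lies at the very end of the fingers, on their centre line; the grasp point (between the pads) lies 19 mm behind it; z points along the fingers, x is the direction in which the jaws open and shut, and the axes are right-handed (so a half turn about z gives the same grasp; the last joint's range is limited). The gripper opens to 85 mm and grips with 20 to 120 N. Pads are 22 mm wide; open, the fingers measure 114 mm over their backs; the gripper's body (76 mm by 85 mm) begins 54 mm behind the grasp point. The pads swing forward as they close: fully open they stand 13 mm farther back than shut.
Start: joints at [-1.22, 0.087, 0.176, 1.66, 0, 1.571], TCP at [0.189, -0.517, 0.211] pointing down, gripper open.
Joint ranges: [-3.13, 3.13], [-0.85, 1.81], [-1.15, 1.24], [-2.2, 2.28], [-1.44, 1.52], [-3.14, 3.14]. Speed limits (rad/s): [2.22, 2.22, 2.57, 3.14, 3.14, 3.14].

### API

Orientations are given as a unit quaternion [x, y, z, w].
In Python, from plant import bot, solve_ik, grab_frame, get_calibration gives the robot as it stands. Calls block until the motion is done:
- bot.goto(position, orientation): joint-space move of the TCP to a pose.
- bot.move_linear(position, feed=0.15, rot=None, force_limit=None): straight line of the TCP; rot=None keeps the orientation; feed is the mean speed in m/s. With force_limit (N) it stops when the force on the tool has changed by that much, and returns True; else False.
- bot.move_j(angles): joint-space move.
- bot.grip(opening, f_grip=None): finger opening in m; f_grip is the grip in N (None keeps the last); returns when the fingers have stopped.
- bot.hold(seconds).
- solve_ik(position, orientation): joint angles nearest the present ones, or None.
- grab_frame(name): name is "scene" or "top" or "wrist"; returns (picture, depth): 384x512x3 uint8, blue, green, red; 384x512 float32, m along the optical axis (not along the pixel's ray), 0 where there is no reading.
- get_calibration(name): a dict with "fx", "fy", "cx", "cy" (pixels), "R" (3x3) and "t" (3): a world point X has camera coordinates R X + t. Camera axes: x right, y down, z forward; pixel columns grow to the right and rows downward; lengths in m; the calibration is good to about 2 mm. A picture is of the moment at which its call begins: read the wrist's pose just before it. get_calibration takes no time and is no camera call; for the wrist camera it gives the pose at the moment of the call.
A pose or a line that the arm cannot do raises bot.Unreachable and nothing moves.
- bot.close_job(): hands the job in, once; it reports no verdict.
Readings, each from a call of its own:
- bot.current_time_s(): time.
- bot.current_joints(): joint angles.
- bot.current_joint_velocities(): joint speeds.
- bot.current_joint_torque(): joint torques, N m.
- bot.current_tool_pos(): TCP position.
- bot.current_tool_rot(): TCP orientation.
- bot.current_contact_force(): force on the tool from outside, world axes, zero at the start.
- bot.current_wrist_torque(): the same for the moment, N m.
- bot.current_grip_width(): finger opening in m.
Only numpy, scipy, OpenCV 4.12 (cv2) and the standard library are available. Lean on these libraries where they do the work, as an engineer would, in place of code of your own. Each camera call takes 0.05 s, during which the arm holds its last target. There are 200 camera calls.

## Working session

There is one attempt and no reset: what is moved stays moved. The work goes in short steps, each a Python script; the robot and the scene stay as the last script left them, time stands still between calls to the robot, and variables do not carry over. Pictures are saved under pics/ and viewed, about 8 in all and at most 12, crops included, and the job is handed in when it is done.

```bash
ls; mkdir -p pics
cat > h.py <<'E'
import numpy as np, cv2
from plant import bot, solve_ik, grab_frame, get_calibration
from scipy.spatial.transform import Rotation as Rn
def cloud(name):
    c=get_calibration(name); im,d=grab_frame(name)
    R=np.array(c["R"]);t=np.array(c["t"])
    v,u=np.mgrid[0:d.shape[0],0:d.shape[1]]
    P=np.stack([(u-c["cx"])/c["fx"]*d,(v-c["cy"])/c["fy"]*d,d],-1)
    W=(P-t)@R; W[d==0]=np.nan
    return im,d,W
E
python3 - <<'E'
from h import *
for n in("top","scene"):
    im,d,W=cloud(n); np.savez(f"{n}0.npz",im=im,d=d,W=W)
    cv2.imwrite(f"pics/{n}0.png",cv2.resize(im,(800,600),interpolation=cv2.INTER_CUBIC))
    c=get_calibration(n); print(n,c["fx"],-np.array(c["R"]).T@c["t"],np.array(c["R"]).round(2).tolist())
print(bot.current_time_s(),bot.current_tool_rot())
E
```

```text
pics
top 369.73190376767434 [ 0.35378615 -0.09060616  1.18164253] [[0.01, -1.0, 0.02], [-0.99, -0.02, -0.14], [0.14, -0.02, -0.99]]
scene 399.9531529050753 [-0.35964951  0.61864815  1.04196757] [[-0.63, -0.78, 0.01], [-0.51, 0.4, -0.76], [0.59, -0.48, -0.65]]
0.1 [ 8.19645783e-01 -5.72870355e-01 -4.88922091e-04 -3.28359224e-04]
```

View pics/top0.png

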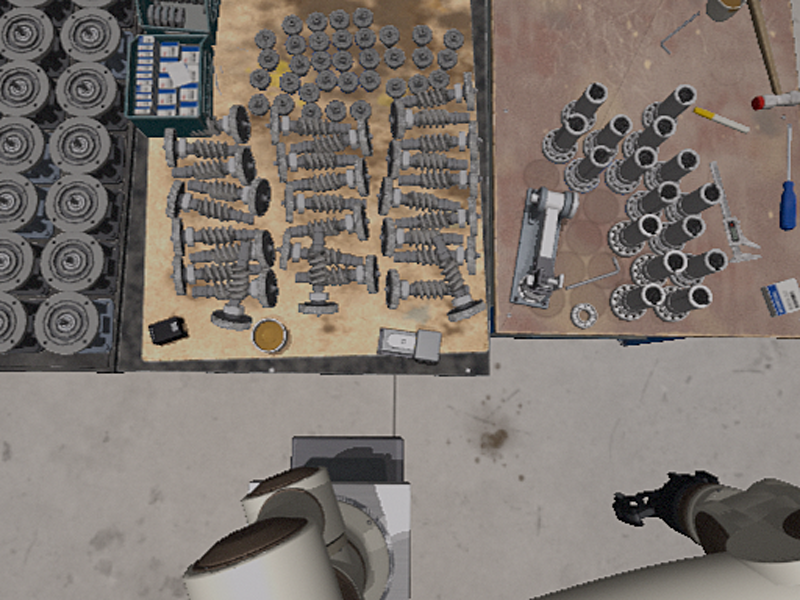

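View pics/scene0.png

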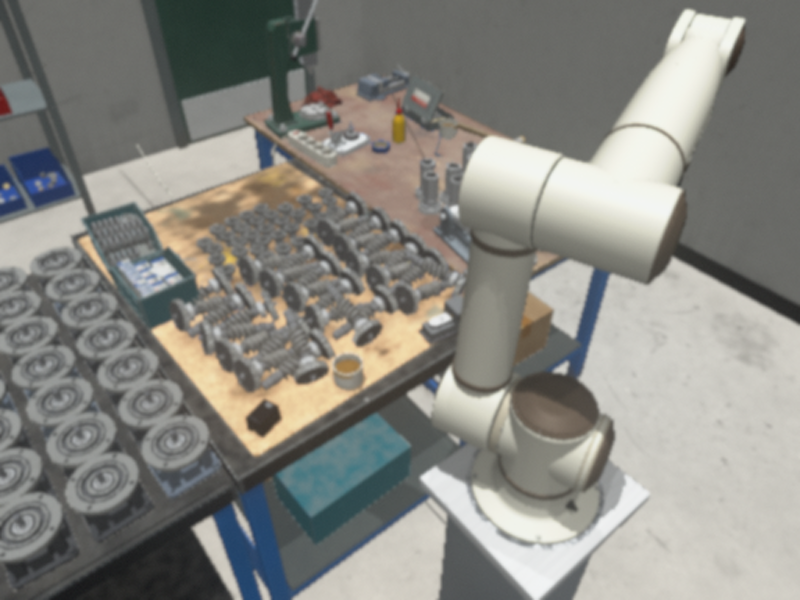

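Top view (800x600 pixels): battery at (168,331), tub (270,335), read-out (410,345) with its housing on the right, rig around (543,247), hex key (595,280) and bearing (583,314). The scene view shows the same layout, partly hidden by the arm. Next, crops with coordinates.

Run:
```python
from h import *
z=np.load("top0.npz"); im,W=z["im"],z["W"]
def at(u,v): return W[int(v*.64),int(u*.64)].round(4).tolist()
for n,p in dict(batt=(166,328),tub=(270,335),rail=(398,343),hous=(428,346),rigA=(553,200),rigB=(532,292),key=(615,272),bear=(583,314),tableL=(320,340),tableR=(520,320)).items(): print(n,at(*p))
a=cv2.resize(im[195:240,85:290],None,fx=3.9,fy=3.9,interpolation=cv2.INTER_CUBIC)
b=cv2.resize(im[110:215,315:405],None,fx=4,fy=4,interpolation=cv2.INTER_CUBIC)
c=np.zeros((600,800,3),np.uint8); c[:a.shape[0],:a.shape[1]]=a[:, :800]; c[180:600,:b.shape[1]]=b[:420]
h=W[110:215,315:405,2]; g=cv2.applyColorMap((np.clip(np.nan_to_num(h)/0.16,0,1)*255).astype(np.uint8),cv2.COLORMAP_JET)
g=cv2.resize(g,None,fx=4,fy=4,interpolation=cv2.INTER_NEAREST); c[180:600,400:760]=g
cv2.imwrite("pics/crop.png",c)
```

```text
batt [0.451, 0.3253, 0.0405]
tub [0.4395, 0.1247, 0.0331]
rail [0.4279, -0.1293, 0.0353]
hous [0.4207, -0.1855, 0.0682]
rigA [0.7091, -0.4288, 0.0899]
rigB [0.5293, -0.3878, 0.0791]
key [0.5837, -0.5824, 0.0059]
bear [0.4983, -0.5172, -0.0039]
tableL [0.4342, 0.0292, -0.0019]
tableR [0.4832, -0.3834, -0.0062]
```

View pics/crop.png

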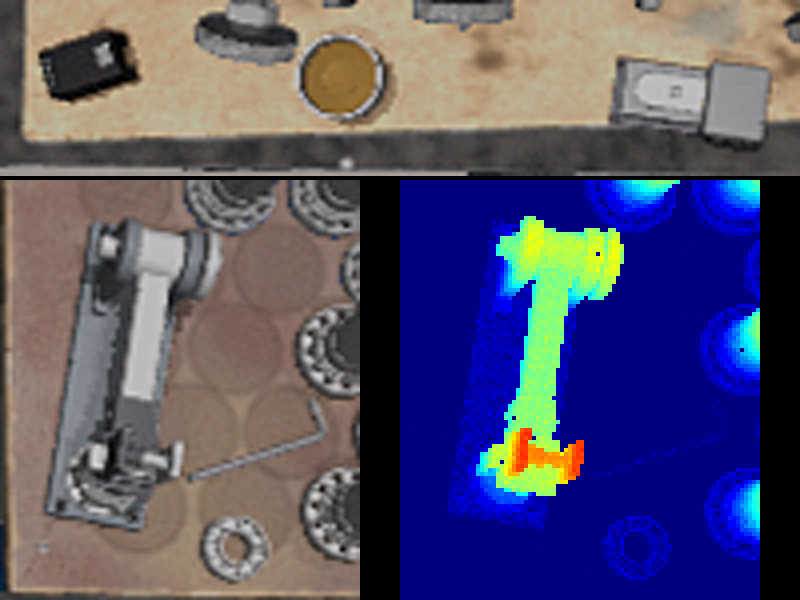

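The crop shows the ball end of the rig at the bottom, with the bracket (left) and tab (right) around (545,455) in the height panel, so the arm's x is roughly world +x. The battery is yawed about +15°, the read-out about -5°. Next I'll fit rectangles, then look from the wrist above the read-out and battery.

```bash
cat >> h.py <<'E'
def down(yaw): # tool z down, tool x at yaw
    x=np.array([np.cos(yaw),np.sin(yaw),0]);z=np.array([0,0,-1.])
    return Rn.from_matrix(np.stack([x,np.cross(z,x),z],1)).as_quat()
def rect(W,box,zr):
    x0,x1,y0,y1=box
    m=(W[...,0]>x0)&(W[...,0]<x1)&(W[...,1]>y0)&(W[...,1]<y1)&(W[...,2]>zr[0])&(W[...,2]<zr[1])
    P=W[m]; r=cv2.minAreaRect((P[:,:2]*1000).astype(np.float32))
    return len(P),np.round(r[0],1).tolist(),np.round(r[1],1).tolist(),round(r[2],1),np.median(P[:,2]).round(4)
E
python3 - <<'E'
from h import *
W=np.load("top0.npz")["W"]
print("batt",rect(W,(.38,.52,.26,.39),(.033,.05)))
print("hous",rect(W,(.36,.5,-.23,-.14),(.058,.08)))
print("rail",rect(W,(.36,.5,-.17,-.08),(.031,.045)))
print("foot",rect(W,(.36,.5,-.17,-.06),(.018,.045)))
print("tab+br",rect(W,(.45,.62,-.5,-.34),(.122,.14)))
print("arm",rect(W,(.57,.66,-.5,-.34),(.07,.1)))
print("plate",rect(W,(.45,.75,-.5,-.33),(.003,.02)))
# wrist view above battery
bot.goto([.44,.30,.25],down(np.radians(15)))
im,d,Wb=cloud("wrist"); np.savez("w1.npz",im=im,d=d,W=Wb); i1=im
print(bot.current_time_s(),bot.current_tool_pos())
cv2.imwrite("pics/w1.png",im)
E
```

```text
batt (270, [468.4, 326.0], [65.9, 96.9], 89.2, np.float64(0.04))
hous (307, [421.8, -188.1], [48.1, 59.1], 83.4, np.float64(0.0658))
rail (154, [444.3, -130.9], [114.1, 52.0], 36.6, np.float64(0.0375))
foot (307, [447.2, -138.5], [72.6, 95.1], 81.5, np.float64(0.0311))
tab+br (54, [545.5, -410.6], [46.9, 30.9], 82.8, np.float64(0.1305))
arm (263, [614.4, -415.2], [40.4, 88.7], 86.7, np.float64(0.0812))
plate (832, [610.3, -450.3], [143.4, 258.5], 80.3, np.float64(0.0081))
3.15 [0.44036092 0.2994821  0.24998734]
```

View pics/w1.png

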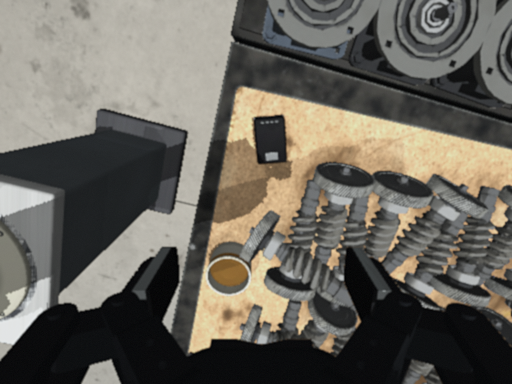

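The wrist view shows the battery at (270,138) with its white label at the lower (-y) end (271,156) and contact dots at the upper end, and the tub at (230,275). I'll take a low oblique look at the battery's -y end to check which end carries the ramp.

```bash
cat >> h.py <<'E'
def tool_T():
    T=np.eye(4);T[:3,:3]=Rn.from_quat(bot.current_tool_rot()).as_matrix();T[:3,3]=bot.current_tool_pos();return T
def cam_T():
    c=get_calibration("wrist");T=np.eye(4);R=np.array(c["R"]);T[:3,:3]=R.T;T[:3,3]=-R.T@np.array(c["t"]);return T
def look(eye,target,up):
    # tool pose placing the wrist camera at eye looking at target, image-up ~ up
    M=np.linalg.inv(tool_T())@cam_T()
    z=np.array(target)-eye;z/=np.linalg.norm(z);x=np.cross(z,up);x/=np.linalg.norm(x)
    T=np.eye(4);T[:3,:3]=np.stack([x,np.cross(z,x),z],1);T[:3,3]=eye
    T=T@np.linalg.inv(M);return T[:3,3],Rn.from_matrix(T[:3,:3]).as_quat()
E
python3 - <<'E'
from h import *
W=np.load("w1.npz")["W"]
print("batt",rect(W,(.38,.50,.27,.39),(.035,.046)))
print("tub",rect(W,(.35,.50,.05,.2),(.04,.06)))
M=np.linalg.inv(tool_T())@cam_T(); print(M.round(3))
# candidate low views
t=np.array([.452,.30,.012])
for az in (-90,-110,-130,-70):
  for el in (25,35,45):
    for dist in (.2,.25):
      a,e=np.radians([az,el]); eye=t+dist*np.array([np.cos(a)*np.cos(e),np.sin(a)*np.cos(e),np.sin(e)])
      for s in (1,-1):
        p,q=look(eye,t,np.array([0,0,1.])*s)
        j=solve_ik(p,q)
        if j is not None: print(az,el,dist,s,p.round(3),np.round(j,2))
E
```

```text
batt (1415, [446.1, 328.4], [40.9, 60.0], 19.8, np.float64(0.0386))
tub (838, [452.4, 129.9], [140.6, 95.0], 89.6, np.float64(0.0494))
[[ 1.     0.001  0.001  0.   ]
 [-0.001  0.949  0.314 -0.08 ]
 [-0.001 -0.314  0.949 -0.162]
 [ 0.     0.     0.     1.   ]]
-90 25 0.2 1 [ 0.452  0.27  -0.002] [-0.07  0.44 -0.46  1.24  1.43  1.  ]
-90 25 0.2 -1 [0.452 0.292 0.044] [ 0.15 -0.13 -0.55  0.99  0.8  -1.35]
-90 25 0.25 1 [0.452 0.225 0.019] [-0.17  0.56 -0.33  1.66  1.36  0.59]
-90 25 0.25 -1 [0.452 0.246 0.065] [ 0.05 -0.12 -0.5   1.14  0.81 -1.49]
-90 35 0.2 1 [0.452 0.268 0.003] [-0.05  0.2  -0.58  0.98  1.27  1.38]
-90 35 0.2 -1 [0.452 0.297 0.045] [ 0.25 -0.14 -0.49  1.04  0.62 -1.26]
-90 35 0.25 1 [0.452 0.227 0.032] [-0.14  0.26 -0.47  1.3   1.25  1.1 ]
-90 35 0.25 -1 [0.452 0.256 0.074] [ 0.16 -0.16 -0.45  1.16  0.63 -1.37]
-90 45 0.2 1 [0.452 0.267 0.009] [-0.01  0.06 -0.6   0.94  1.1   1.54]
-90 45 0.2 -1 [0.452 0.303 0.045] [ 0.35 -0.12 -0.41  1.1   0.43 -1.18]
-90 45 0.25 1 [0.452 0.232 0.044] [-0.09  0.06 -0.52  1.17  1.1   1.37]
-90 45 0.25 -1 [0.452 0.268 0.08 ] [ 0.28 -0.1
[... 1219 characters left out ...]
 0.229 0.019] [-0.1   0.88  0.12  2.11  1.11  0.24]
-70 25 0.25 -1 [0.471 0.25  0.065] [ 0.07  0.22 -0.15  1.48  0.78 -1.96]
-70 35 0.2 1 [0.462 0.27  0.003] [-0.01  0.65 -0.06  1.73  1.11  0.65]
-70 35 0.2 -1 [0.453 0.298 0.045] [ 0.24  0.1  -0.25  1.3   0.64 -1.71]
-70 35 0.25 1 [0.476 0.231 0.032] [-0.08  0.67  0.02  1.86  1.06  0.57]
-70 35 0.25 -1 [0.467 0.259 0.074] [ 0.16  0.12 -0.18  1.41  0.63 -1.8 ]
-70 45 0.2 1 [0.463 0.269 0.009] [ 0.02  0.47 -0.14  1.53  1.01  0.92]
-70 45 0.2 -1 [0.451 0.303 0.045] [ 0.34  0.05 -0.24  1.28  0.47 -1.58]
-70 45 0.25 1 [0.475 0.236 0.044] [-0.04  0.48 -0.07  1.67  0.97  0.84]
-70 45 0.25 -1 [0.463 0.27  0.08 ] [ 0.27  0.05 -0.18  1.38  0.46 -1.66]
```

Run:
```python
from h import *
t=np.array([.452,.30,.012]);e=np.radians(32);eye=t+.25*np.array([-.1,-np.cos(e),np.sin(e)])
p,q=look(eye,t,np.array([0,0,-1.])); print(p)
bot.goto(p,q)
im,d,W=cloud("wrist"); np.savez("w2.npz",im=im,d=d,W=W)
print(bot.current_time_s())
im=im[::-1,::-1]
im=np.clip(im.astype(float)**.5*16,0,255).astype(np.uint8)
cv2.imwrite("pics/w2.png",im)
```

```text
[0.44685787 0.25225606 0.07190425]
5.8583
```

View pics/w2.png

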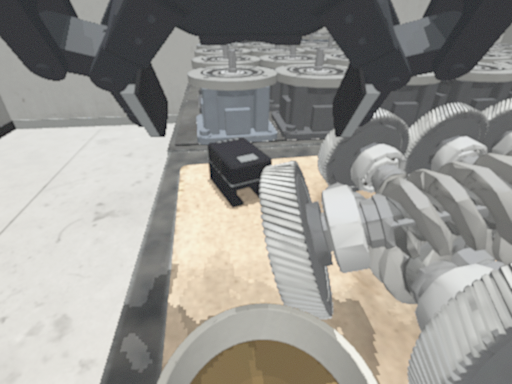

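The view shows the battery at (238,170) with the channel mouth of the near end around (228,190), and a gear wheel prop at (290,230). I'll enlarge that area and check the channel height from depth.

Run:
```python
from h import *
z=np.load("w2.npz"); im=z["im"][::-1,::-1];W=z["W"][::-1,::-1]
c=im[130:210,200:285]; c=np.clip(c.astype(float)**.5*16,0,255).astype(np.uint8)
cv2.imwrite("pics/w2c.png",cv2.resize(c,None,fx=7,fy=7,interpolation=cv2.INTER_CUBIC))
# battery frame coordinates, yaw 19.8deg, centre (.4461,.3284)
a=np.radians(19.8);L=(W[...,:2]-[.4461,.3284])@np.array([[np.cos(a),-np.sin(a)],[np.sin(a),np.cos(a)]])
for r in range(160,206,2): print(r,[f"{L[r,k,0]*1e3:.0f},{L[r,k,1]*1e3:.0f},{W[r,k,2]*1e3:.0f}" for k in range(208,266,5)])
```

```text
160 ['-21,28,20', '-21,13,27', '-21,-1,33', '-20,-12,37', '-18,-18,39', '-14,-18,38', '-10,-21,39', '-7,-23,39', '-2,-24,38', '0,-28,40', '6,-26,38', '9,-28,38']
162 ['-6,76,-6', '-21,12,25', '-21,-2,31', '-21,-14,36', '-19,-20,39', '-15,-22,39', '-11,-22,38', '-7,-24,38', '-4,-27,39', '-0,-28,38', '5,-28,37', '9,-29,36']
164 ['-21,29,16', '-21,13,23', '-21,-1,29', '-21,-14,35', '-20,-21,37', '-17,-26,39', '-13,-26,38', '-9,-28,38', '-4,-28,37', '0,-28,36', '4,-29,36', '9,-30,35']
166 ['-21,29,13', '-21,13,20', '-21,-1,27', '-21,-14,33', '-21,-25,37', '-18,-27,38', '-14,-28,37', '-10,-29,37', '-5,-29,36', '-0,-29,35', '5,-29,34', '9,-29,33']
168 ['-21,30,10', '-21,16,17', '-21,-1,25', '-21,-13,30', '-21,-25,36', '-18,-28,37', '-13,-27,35', '-10,-30,35', '-6,-30,35', '-0,-29,33', '4,-30,32', '9,-29,31']
170 ['-16,48,-1', '-21,15,15', '-21,-0,23', '-21,-13,28', '-21,-25,34', '-19,-29,35', '-14,-29,34', '-10,-29,33', '-5,-29,32', '-1,-30,32', '5,-29,30', '-39,-115,81']
172 ['-17,43,-1', '-21,15,13', '-21,1,20', '-21,-13,26', '-21,-24,32', '-19,-29,33', '-14,-29,32', '-10,-29,32', '-5,-2
[... 1946 characters left out ...]
, '4,-20,-1', '7,-26,1', '-49,-133,79']
198 ['-34,-5,-2', '-31,-8,-1', '-26,-10,-1', '-22,-12,-1', '-21,-21,4', '-20,-29,8', '-12,-23,2', '-6,-21,-1', '-2,-23,-1', '3,-23,-2', '7,-26,-1', '-49,-133,78']
200 ['-36,-9,-1', '-32,-11,-1', '-28,-13,-1', '-24,-15,-1', '-21,-21,2', '-20,-29,6', '-14,-27,4', '-7,-22,-2', '-3,-24,-2', '1,-27,-1', '5,-28,-1', '-49,-134,78']
202 ['-37,-12,-1', '-33,-14,-1', '-28,-15,-2', '-25,-18,-1', '-21,-22,0', '-20,-29,4', '-15,-29,3', '-8,-26,-1', '-5,-28,-1', '-0,-30,-1', '4,-32,-1', '-50,-134,77']
204 ['-38,-15,-1', '-34,-16,-2', '-30,-19,-1', '-26,-20,-1', '-22,-22,-1', '-20,-29,2', '-15,-29,0', '-10,-29,-1', '-6,-30,-2', '-2,-32,-2', '2,-36,-0', '-50,-135,77']
```

View pics/w2c.png

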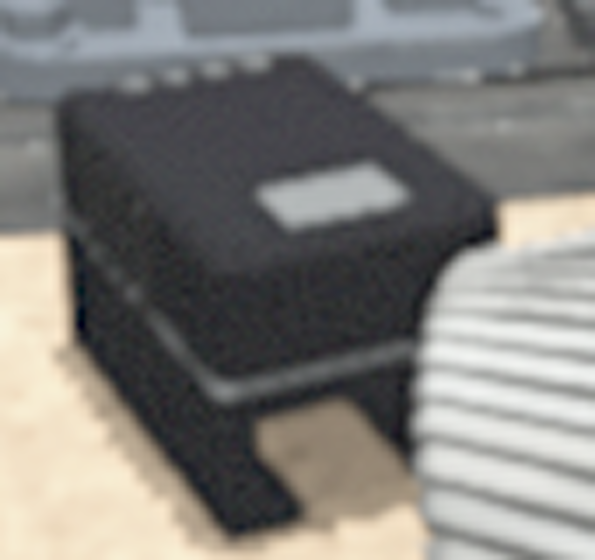

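The near (-y) end has its channel roof at about 16 mm, against 11 mm nominal, so the ramp is on that end. The pack needs no half turn, and its yaw is 19.8°. Now grasp it, lift, and view the read-out from above.

Run:
```python
from h import *
q=down(np.radians(19.8))
bot.grip(.065,60)
bot.goto([.4461,.3284,.15],q)
bot.move_linear([.4461,.3284,.008],feed=.12)
bot.grip(.03,60)
print(bot.current_grip_width(),bot.current_time_s())
bot.move_linear([.4461,.3284,.2],feed=.2)
print(bot.current_grip_width())
bot.goto([.42,-.20,.25],down(np.radians(-6.6)))
im,d,W=cloud("wrist"); np.savez("w3.npz",im=im,d=d,W=W); cv2.imwrite("pics/w3.png",im)
print(bot.current_time_s(),bot.current_contact_force())
print("hous",rect(W,(.36,.5,-.24,-.13),(.058,.075)))
print("rail",rect(W,(.39,.46,-.155,-.08),(.030,.042)))
print("foot",rect(W,(.36,.5,-.155,-.06),(.021,.030)))
```

```text
0.038000444286387366 10.5
0.03829916202848347
13.5833 [-0.25716646  0.5922753  -3.96993417]
hous (1871, [442.2, -196.1], [58.4, 109.7], 68.4, np.float64(0.0644))
rail (745, [430.7, -132.9], [45.8, 25.7], 84.3, np.float64(0.0362))
foot (824, [452.5, -131.3], [57.2, 87.0], 83.0, np.float64(0.0245))
```

View pics/w3.png

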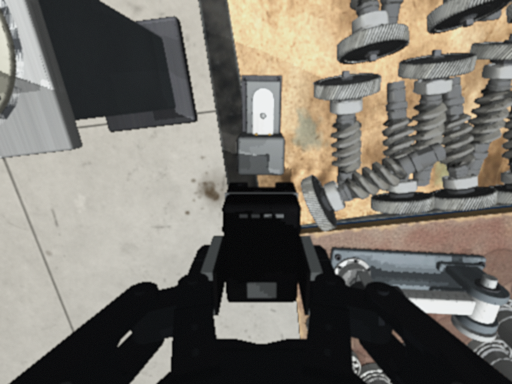

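The view shows the read-out rail at (263,110), its housing at (262,155), and the held pack at the bottom centre. Now a pixel-ROI fit of rail, foot and housing from this frame alone.

Run:
```python
from h import *
W=np.load("w3.npz")["W"]
def R(rows,cols,zr):
    S=W[rows[0]:rows[1],cols[0]:cols[1]]
    return rect(S,(.3,.6,-.3,0),zr)
print("hous",R((130,176),(232,290),(.060,.07)))
print("rail",R((76,138),(232,290),(.033,.042)))
print("foot+rail",R((60,138),(232,290),(.020,.042)))
# per-row midpoints
for r in list(range(80,136,5))+[145,155,165,170]:
    S=W[r,232:292]; zz=S[:,2]; lo=.033 if r<138 else .058
    m=np.where((zz>lo)&(zz<.075))[0]; f=np.where(zz>.018)[0]
    A,B=S[m[0]],S[m[-1]]; F=(S[f[0]]+S[f[-1]])/2
    print(r,((A+B)/2*1e3).round(1)[:2],(np.linalg.norm(B-A)*1e3).round(1),'foot',(F*1e3).round(1)[:2],(np.linalg.norm((S[f[-1]]-S[f[0]])[:2])*1e3).round(1))
```

```text
hous (1814, [421.6, -188.3], [48.0, 59.0], 83.1, np.float64(0.0644))
rail (917, [428.0, -137.6], [55.7, 54.0], 83.4, np.float64(0.0362))
foot+rail (1858, [428.5, -132.6], [65.7, 54.0], 83.4, np.float64(0.0266))Traceback (most recent call last):
  File "<stdin>", line 13, in <module>
IndexError: index 0 is out of bounds for axis 0 with size 0
```

Run:
```python
from h import *
W=np.load("w3.npz")["W"]
for r in range(72,176,4):
    S=W[r,225:295]; zz=S[:,2]; o=[]
    for lo,hi in ((.0325,.042),(.018,.03),(.018,.075),(.058,.075)):
        m=np.where((zz>lo)&(zz<hi))[0]
        if len(m)>3:
            A,B=S[m[0]],S[m[-1]]; o.append((((A+B)/2*1e3).round(1)[:2].tolist(),round(float(np.linalg.norm((B-A)[:2]))*1e3,1)))
        else:o.append(None)
    print(r,o)
```

```text
72 [None, None, None, None]
76 [None, None, None, None]
80 [None, None, None, None]
84 [None, ([434.2, -104.0], 43.0), ([434.2, -104.0], 43.0), None]
88 [None, ([433.6, -108.7], 43.1), ([433.6, -108.7], 43.1), None]
92 [([433.1, -113.7], 17.3), ([433.1, -113.5], 43.4), ([433.1, -113.5], 43.4), None]
96 [([432.5, -118.3], 22.3), ([432.6, -118.3], 43.6), ([432.6, -118.3], 43.6), None]
100 [([432.0, -123.0], 24.9), ([432.2, -123.2], 43.9), ([432.2, -123.2], 43.9), None]
104 [([431.5, -127.7], 25.0), ([431.5, -128.1], 44.2), ([431.5, -128.1], 44.2), None]
108 [([431.0, -132.5], 25.1), ([431.0, -133.0], 44.3), ([431.0, -133.0], 44.3), None]
112 [([430.4, -137.3], 25.2), ([429.7, -137.9], 43.1), ([429.7, -137.9], 43.1), None]
116 [([429.9, -142.2], 25.3), ([429.2, -142.9], 43.3), ([429.2, -142.9], 43.3), None]
120 [([429.3, -147.1], 25.4), ([428.6, -148.0], 43.5), ([428.6, -148.0], 43.5), None]
124 [([428.8, -152.1], 25.6), ([428.7, -153.0], 42.1), ([428.7, -153.0], 42.1), None]
128 [([427.6, -157.0], 24.4), ([428.2, -158.2], 42.4), ([428.2, -158.2], 42.4), None]
132 [([427.0, -161.9], 24.5), ([427.6, -163.3], 42.5), ([427.6, -163.3], 42.5), None]
136 [None, None, ([425.6, -165.4], 53.9), None]
140 [None, None, ([423.6, -168.1], 56.7), ([423.6, -168.1], 56.7)]
144 [None, None, ([423.1, -173.1], 57.2), ([423.1, -173.1], 57.2)]
148 [None, None, ([422.5, -177.8], 57.3), ([422.5, -177.8], 57.3)]
152 [None, None, ([422.0, -182.8], 57.6), ([422.0, -182.8], 57.6)]
156 [None, None, ([421.4, -187.9], 58.1), ([421.4, -187.9], 58.1)]
160 [None, None, ([420.9, -193.0], 58.4), ([420.9, -193.0], 58.4)]
164 [None, None, ([420.4, -197.8], 58.5), ([420.4, -197.8], 58.5)]
168 [None, None, ([419.7, -203.1], 58.9), ([419.7, -203.1], 58.9)]
172 [None, None, ([419.2, -207.7], 56.3), ([419.2, -207.7], 56.3)]
```

Run:
```python
from h import *
W=np.load("w3.npz")["W"]
T=tool_T(); L=(W-T[:3,3])@T[:3,:3]   # tool-frame coords
print(T[:3,3])
for r in range(196,300,8):
    S=L[r,200:325]; m=np.where(np.abs(S[:,2]+.032)<.004)[0]
    if len(m)>3:
        w=S[m]; print(r,(w[0]*1e3).round(1),(w[-1]*1e3).round(1),((w[0,0]+w[-1,0])*500).round(2),np.median(w[:,2]).round(4))
```

```text
[ 0.42036206 -0.19937364  0.24984106]
204 [-16.  -30.1 -28.3] [ 18.3 -30.2 -28.3] 1.14 -0.0284
212 [-18.5 -26.3 -29.2] [ 19.4 -25.9 -28.3] 0.47 -0.0294
220 [-18.2 -21.8 -29. ] [ 19.6 -21.6 -28.3] 0.71 -0.0294
228 [-18.4 -17.2 -28.7] [ 19.8 -17.1 -28.4] 0.69 -0.0295
236 [-18.7 -12.5 -28.2] [ 20.  -12.5 -28.2] 0.67 -0.0296
244 [-24.8 -10.3 -32.7] [ 25.8 -11.1 -34.1] 0.53 -0.0299
252 [-30.1  -6.9 -34.7] [ 31.9  -7.2 -35.1] 0.87 -0.0297
260 [-18.3  -2.1 -34.3] [ 20.   -1.  -32.5] 0.82 -0.0294
268 [-18.3   4.1 -32. ] [ 19.8   2.1 -35. ] 0.72 -0.0294
276 [-18.5   6.5 -35.6] [ 19.8   8.4 -32.8] 0.64 -0.0297
284 [-18.7  16.7 -28.2] [ 20.1  16.5 -28.5] 0.69 -0.0297
292 [-18.2  21.  -29.4] [ 19.1  20.8 -29.5] 0.43 -0.0297
```

Using the held pack as a reference, the camera reads +0.7 mm in tool x. Corrected, shoe_home is about (0.4296, -0.1347) with yaw -6.6°. Slide it on.

```bash
cat >> h.py <<'E'
H=np.array([.4296,-.1347]);ya=np.radians(-6.6)
def shoe(y,z,x=0): return [H[0]+x*np.cos(ya)-y*np.sin(ya),H[1]+x*np.sin(ya)+y*np.cos(ya),z]
def st(s=""):
    p=np.array(bot.current_tool_pos());d=p[:2]-H;c,n=np.cos(ya),np.sin(ya)
    print(s,"shoe xyz mm",(np.array([d[0]*c+d[1]*n,-d[0]*n+d[1]*c,p[2]])*1e3).round(2),"F",np.round(bot.current_contact_force(),1),"w",round(bot.current_grip_width(),4),"t",bot.current_time_s())
E
python3 - <<'E'
from h import *
q=down(ya)
bot.goto(shoe(75,.12),q); bot.move_linear(shoe(75,.0360),feed=.15); bot.hold(.1); st("pre")
print(bot.move_linear(shoe(45,.0360),feed=.06,force_limit=8)); st("nose")
E
```

```text
Traceback (most recent call last):
plant.Unreachable: the arm cannot take that pose within its joint ranges
```

Run:
```python
from h import *
print(np.round(bot.current_joints(),3))
for y in (75,62,40,0):
  for z in (.036,.08,.12,.2,.25):
    j=solve_ik(shoe(y,z),down(ya)); k=solve_ik(shoe(y,z),down(ya+np.pi))
    print(y,z,None if j is None else np.round(j,2),None if k is None else np.round(k,2))
```

```text
[-0.443 -0.096  0.071  1.738  0.     1.242]
75 0.036 None None
75 0.08 None None
75 0.12 None None
75 0.2 None None
75 0.25 None None
62 0.036 None None
62 0.08 None None
62 0.12 None None
62 0.2 None None
62 0.25 None None
40 0.036 None None
40 0.08 None None
40 0.12 None None
40 0.2 None None
40 0.25 None None
0 0.036 [-0.3  -0.15 -0.39  1.33  0.    1.38] [-0.3  -0.15 -0.39  1.33  0.   -1.76]
0 0.08 [-0.3  -0.16 -0.32  1.42  0.    1.38] [-0.3  -0.16 -0.32  1.42  0.   -1.76]
0 0.12 [-0.3  -0.17 -0.24  1.49  0.    1.38] [-0.3  -0.17 -0.24  1.49  0.   -1.76]
0 0.2 [-0.3  -0.15 -0.08  1.65  0.    1.38] [-0.3  -0.15 -0.08  1.65  0.   -1.76]
0 0.25 [-0.3  -0.13  0.04  1.74  0.    1.38] [-0.3  -0.13  0.04  1.74  0.   -1.76]
```

```bash
sed -i 's/^def shoe(y,z,x=0): /def shoe(y,z,x=0):\n    y,x=y*1e-3,x*1e-3  # y, x in mm\n    /' h.py
python3 - <<'E'
from h import *
q=down(ya)
bot.goto(shoe(75,.12),q); bot.move_linear(shoe(75,.0360),feed=.15); bot.hold(.1); st("pre")
print(bot.move_linear(shoe(45,.0360),feed=.06,force_limit=8)); st("nose")
E
```

```text
pre shoe xyz mm [ 0.97 74.79 37.43] F [ 0.2 -0.4 -2.9] w 0.0382 t 15.1833
False
nose shoe xyz mm [-2.000e-02  4.480e+01  3.597e+01] F [-0.8  0.2 -2.4] w 0.0379 t 15.8333
```

Run:
```python
from h import *
print(bot.move_linear(shoe(18,.0360),feed=.05,force_limit=12)); st("mid")
for y in (8,2):
    print(bot.move_linear(shoe(y,.0360),feed=.04,force_limit=25)); st(f"to{y}")
print(bot.move_linear(shoe(-4,.0360),feed=.02,force_limit=16)); st("stop")
```

```text
False
mid shoe xyz mm [ 0.1  17.75 36.16] F [ 0.8  1.4 -1.3] w 0.0384 t 16.525
False
to8 shoe xyz mm [ 0.13  7.54 36.11] F [ 0.1 -2.4 -0.2] w 0.0389 t 16.925
False
to2 shoe xyz mm [-0.13  1.62 35.78] F [-0.5 -2.3 -2.9] w 0.0382 t 17.225
True
stop shoe xyz mm [-3.600e-01 -3.000e-02  3.552e+01] F [1.1 3.4 3.4] w 0.0384 t 17.4917
```

Run:
```python
from h import *
bot.hold(.1); st("now")
print(bot.move_linear(shoe(-5,.0355),feed=.015,force_limit=22)); st("push"); bot.hold(.15); st("held")
im,d,W=cloud("wrist"); 
np.savez("w4.npz",im=im,d=d,W=W); cv2.imwrite("pics/w4.png",im[100:340,130:400].repeat(2,0).repeat(2,1))
```

```text
now shoe xyz mm [-3.900e-01 -3.000e-02  3.546e+01] F [0.6 4.8 2.4] w 0.0382 t 17.5917
True
push shoe xyz mm [-0.4   0.1  35.49] F [0.7 3.1 3.7] w 0.038 t 17.8667
held shoe xyz mm [-0.4   0.11 35.47] F [0.  2.8 4.1] w 0.0382 t 18.0167
```

View pics/w4.png

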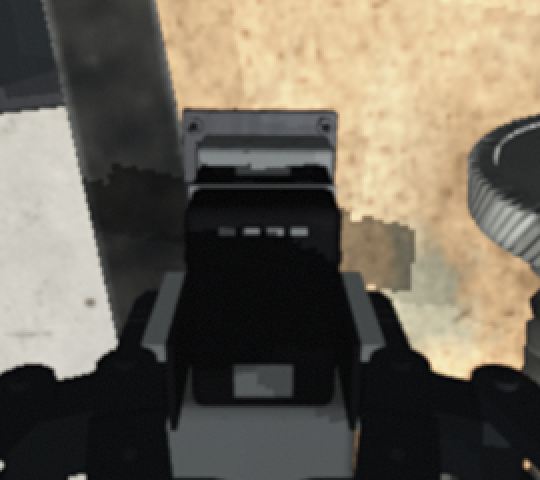

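The pack sits against the housing (crop rows ~400) with no visible gap, and two pushes (16 N and 22 N) both stopped at the same place. Release, back off, and check from above.

Run:
```python
from h import *
bot.grip(.06,60); bot.hold(.3); st("rel")
bot.move_linear(shoe(0,.15),feed=.2)
bot.goto([.42,-.20,.25],down(ya))
im,d,W=cloud("wrist"); np.savez("w5.npz",im=im,d=d,W=W)
print(bot.current_time_s())
c=im[70:190,210:310]; cv2.imwrite("pics/w5.png",cv2.resize(np.clip(c.astype(float)**.6*9,0,255).astype(np.uint8),None,fx=5,fy=5,interpolation=cv2.INTER_CUBIC))
h=np.array([.4303,-.1347]);cc,n=np.cos(ya),np.sin(ya)
for r in range(84,180,4):
    S=W[r,225:295]; m=np.where(S[:,2]>.055)[0]
    if len(m)<4: continue
    A,B=S[m[0]],S[m[-1]];M=(A+B)/2-[h[0],h[1],0]
    print(r,"x %.1f y %.1f w %.1f z %.1f"%tuple(1e3*np.array([M[0]*cc+M[1]*n,-M[0]*n+M[1]*cc,np.linalg.norm((B-A)[:2]),np.median(S[m,2])])))
```

```text
rel shoe xyz mm [-0.69  0.06 35.06] F [0.2 0.1 0.2] w 0.0597 t 18.7083
20.0333
84 x 0.2 y 28.5 w 37.3 z 64.6
88 x -0.4 y 24.2 w 38.7 z 65.3
92 x -0.4 y 19.9 w 38.8 z 64.9
96 x 0.3 y 15.6 w 40.2 z 65.0
100 x -0.3 y 11.2 w 39.3 z 64.9
104 x -0.3 y 6.8 w 39.3 z 65.2
108 x -0.3 y 2.4 w 39.6 z 65.1
112 x 0.3 y -2.0 w 38.3 z 65.2
116 x -0.3 y -6.7 w 39.9 z 65.2
120 x 0.4 y -11.1 w 38.8 z 64.8
124 x 0.4 y -15.8 w 39.0 z 65.3
128 x -0.3 y -20.3 w 37.9 z 65.2
132 x -0.3 y -25.1 w 38.1 z 65.0
136 x -2.0 y -30.8 w 52.6 z 60.3
140 x -2.8 y -34.7 w 57.9 z 64.5
144 x -2.7 y -39.6 w 58.3 z 64.5
148 x -2.6 y -44.4 w 58.4 z 64.4
152 x -2.8 y -49.6 w 58.9 z 64.5
156 x -2.8 y -55.0 w 59.6 z 64.6
160 x -3.5 y -59.6 w 58.3 z 64.4
164 x -2.7 y -64.1 w 56.9 z 64.3
168 x -2.7 y -69.3 w 57.2 z 64.5
172 x -2.0 y -74.3 w 56.1 z 64.5
```

View pics/w5.png

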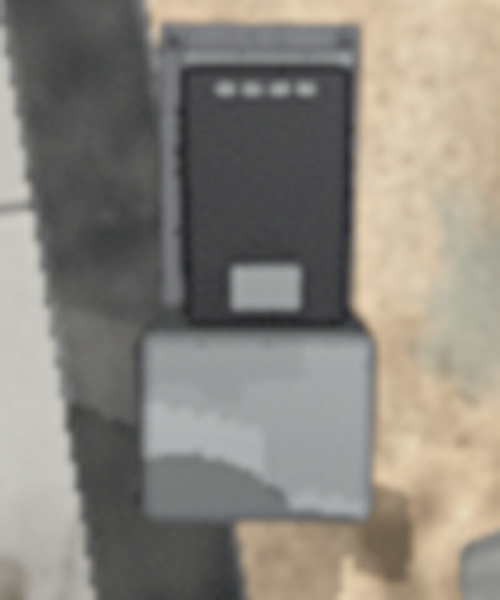

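The pack is home: its top is level with the housing to about 0.6 mm (66.6 corrected, 66.5 expected), with no gap and the +y end at about +29.5 mm. Now the rig: wrist view above the coupler.

Run:
```python
from h import *
bot.grip(.075,60)
bot.goto([.57,-.41,.25],down(np.radians(82)))
im,d,W=cloud("wrist"); np.savez("w6.npz",im=im,d=d,W=W)
print(bot.current_time_s(),np.round(bot.current_joints(),2))
cv2.imwrite("pics/w6.png",im)
print("top",rect(W,(.45,.62,-.5,-.34),(.118,.14)))
```

```text
21.9083 [-0.62  0.53  0.81  1.85  0.   -0.48]
top (468, [544.4, -409.5], [45.2, 31.5], 80.3, np.float64(0.1298))
```

View pics/w6.png

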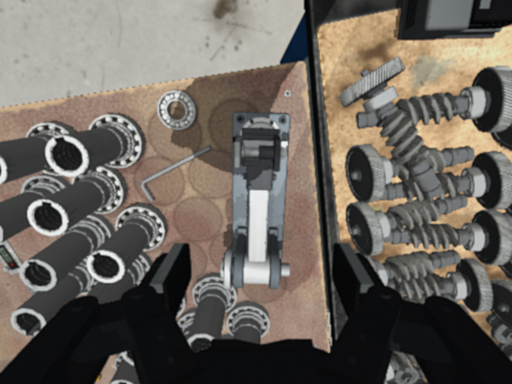

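The coupler is at (262,140), with the tab on the left and the bracket on the right. The bearing at (177,110) and key at (180,170) are both well away. The fit gives a plate-pair centre of (544.4, -409.5) mm; next I'll check the yaw from the arm bar, then descend.

Run:
```python
from h import *
W=np.load("w6.npz")["W"]
c=[]
for r in range(192,258,6):
    S=W[r,235:285]; m=np.where((S[:,2]>.072)&(S[:,2]<.1))[0]; c.append((S[m[0]]+S[m[-1]])[:2]/2)
c=np.array(c); k=np.polyfit(c[:,0],c[:,1],1); y=np.arctan(k[0]); print("arm yaw",np.degrees(y),"line y at x=.5444",np.polyval(k,.5444))
for r in range(118,172,4):
    S=W[r,225:300]; m=np.where(S[:,2]>.118)[0]
    if len(m)>1: print(r,(S[m[0]]*1e3).round(1),(S[m[-1]]*1e3).round(1))
ang=np.radians(80.3); p=np.array([.5444,-.4095-.0007])+.005*np.array([np.cos(ang),np.sin(ang)]); print(p)
q=down(ang)
bot.goto([*p,.19],q)
print(bot.move_linear([*p,.100],feed=.12,force_limit=8)); print(bot.current_tool_pos(),bot.current_contact_force(),bot.current_time_s())
im,d=grab_frame("wrist"); cv2.imwrite("pics/w7.png",im)
# lift path feasibility
a=np.array([np.cos(ang-np.pi/2),np.sin(ang-np.pi/2),0]); yv=np.array([-a[1],a[0],0])
g=np.array([*p,.100]); piv=g+a*.170; piv[2]=.062+.008
for th in np.radians([4,8,12,16,18]):
    Rr=Rn.from_rotvec(yv*th); t=piv+Rr.apply(g-piv); print(np.degrees(th),t.round(4),solve_ik(t,(Rr*Rn.from_quat(q)).as_quat()) is not None)
```

```text
arm yaw -9.635743825930119 line y at x=.5444 -0.4070073398562425
142 [ 528.4 -429.6  129.9] [ 534.6 -385.1  130.4]
146 [ 532.5 -430.4  128.8] [ 538.4 -386.5  130.4]
150 [ 536.2 -430.9  130.2] [ 542.3 -387.   130.3]
154 [ 540.4 -431.8  128.6] [ 546.3 -387.4  130.1]
158 [ 543.7 -432.1  131.8] [ 550.2 -387.9  130.4]
162 [ 548.1 -432.9  130. ] [ 554.6 -388.3  128.7]
166 [ 552.2 -433.7  129.7] [ 557.9 -389.9  131.4]
170 [ 561.3 -395.4  131.3] [ 562.4 -390.3  129.8]
[ 0.54524245 -0.40527148]
False
[ 0.54579107 -0.40558846  0.10125458] [-1.24077035  0.22924252  0.59437814] 23.2417
4.0 [ 0.5477 -0.4057  0.1118] True
8.0 [ 0.551  -0.4063  0.1234] True
12.000000000000002 [ 0.5551 -0.4069  0.1347] True
16.0 [ 0.5599 -0.4078  0.1457] True
18.0 [ 0.5626 -0.4082  0.1511] True
```

View pics/w7.png

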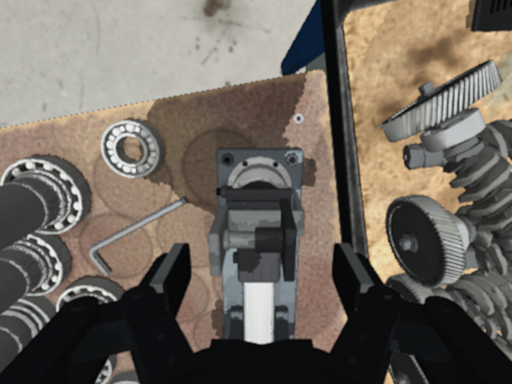

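The fingers straddle tab (215,245) and bracket (290,235). Squeeze.

Run:
```python
from h import *
for w in (.05,.044,.028):
    bot.grip(w,45); print(w,bot.current_grip_width(),np.round(bot.current_contact_force(),1),np.round(bot.current_tool_pos(),4),bot.current_time_s())
bot.hold(.3); print(bot.current_grip_width(),np.round(bot.current_contact_force(),1),bot.current_time_s())
im,d=grab_frame("wrist"); cv2.imwrite("pics/w8.png",cv2.resize(im[170:330,160:360],None,fx=3,fy=3))
```

```text
0.05 0.050184575622497896 [-0.7 -4.4  2.8] [ 0.5454 -0.4061  0.1008] 23.6583
0.044 0.043889159156095606 [-1.2 -7.   3. ] [ 0.5453 -0.4061  0.1006] 23.8917
0.028 0.032625859289310666 [-0.2  3.7  8.1] [ 0.5456 -0.4045  0.1014] 24.15
0.03299874532420938 [-1.   2.9  8.7] 24.45
```

View pics/w8.png

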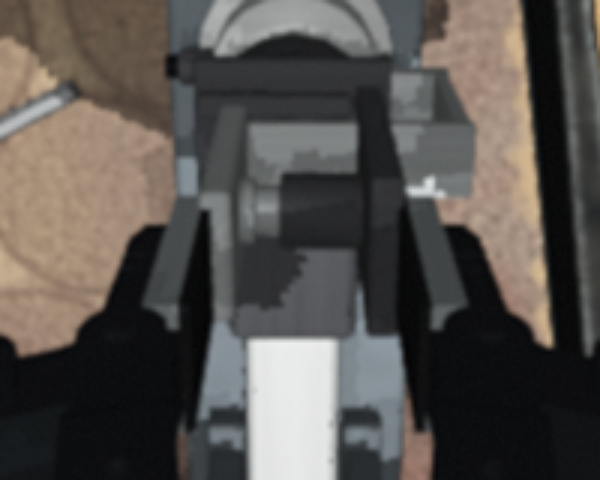

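The tab (225,210 in the crop) has moved over toward the bracket (380,200). The grip reads 33 mm, which with the 2 mm offset seen on the battery means the latch is fully pulled. Lift along the arc.

Run:
```python
from h import *
ang=np.radians(80.3); q=Rn.from_quat(down(ang))
a=np.array([np.cos(ang-np.pi/2),np.sin(ang-np.pi/2),0]); yv=np.array([-a[1],a[0],0])
g=np.array([.54524,-.4050,.1005]); piv=g+a*.170; piv[2]=.070
for th in (3,6,9,12,15,17.5):
    Rr=Rn.from_rotvec(yv*np.radians(th)); hit=bot.move_linear(piv+Rr.apply(g-piv),feed=.05,rot=(Rr*q).as_quat(),force_limit=30)
    print(th,hit,np.round(bot.current_tool_pos(),4),np.round(bot.current_contact_force(),1),round(bot.current_grip_width(),4),bot.current_time_s())
    if hit: break
bot.hold(.5); print(bot.current_tool_pos(),np.round(bot.current_contact_force(),1),bot.current_time_s())
im,d,W=cloud("top"); z=np.load("top0.npz")["W"]
for n,(u,v) in dict(bracket=(522-400,450-180),tab=(575-400,460-180)).items():
    c,r=315+u//4,110+v//4; print(n,np.nanmax(z[r-6:r+7,c-6:c+7,2]),np.nanmax(W[r-6:r+7,c-6:c+7,2]))
A=cv2.resize(im[110:215,315:405],None,fx=4,fy=4,interpolation=cv2.INTER_CUBIC)
im2,d2=grab_frame("wrist"); cv2.imwrite("pics/w9.png",np.hstack([A,cv2.resize(im2,(440,420))]))
```

```text
3 False [ 0.5467 -0.4047  0.1084] [-2.2  2.2 -1.3] 0.0326 24.8417
6 False [ 0.549  -0.4051  0.1173] [-3.9  3.7 -0.5] 0.0328 25.175
9 False [ 0.5517 -0.4056  0.126 ] [-4.5  4.7  0. ] 0.0325 25.5083
12 False [ 0.5548 -0.4061  0.1345] [-3.8  5.2  0.6] 0.0329 25.8417
15 False [ 0.5585 -0.4068  0.1429] [-4.5  6.7  1.7] 0.0326 26.175
17.5 False [ 0.5618 -0.4074  0.1497] [-6.   7.9  2. ] 0.0325 26.5
[ 0.5619706  -0.40743861  0.14993629] [-2.9  6.6 -0.4] 27.0
bracket 0.13473044446550497 0.5590338082444969
tab 0.13498536112372242 0.5655922688989041
```

I've used up the picture views, so I'll verify numerically: the slope of the arm bar in the wrist cloud, plus the battery, key and bearing compared with the start in the top cloud.

Run:
```python
from h import *
im,d,W=cloud("wrist")
for r in range(170,345,12):
    S=W[r,240:285]; print(r,(np.nanmedian(S,0)*1e3).round(0).tolist(),end=' ')
print()
im,d,T=cloud("top"); z=np.load("top0.npz"); 
print("tub/key/bearing diff:")
for n,(u0,u1,v0,v1) in dict(tub=(160,186,202,226),key=(360,398,165,188),bear=(362,385,192,212)).items():
    print(n,np.abs(im[v0:v1,u0:u1].astype(int)-z["im"][v0:v1,u0:u1]).mean().round(2), np.nanmean(np.abs(T-z["W"])[v0:v1,u0:u1,2]).round(4))
h=(T[...,0]>.39)&(T[...,0]<.48)&(T[...,1]>-.158)&(T[...,1]<-.09)&(T[...,2]>.06)
print("pack top",h.sum(),T[h].min(0).round(4),T[h].max(0).round(4),np.median(T[h][:,2]))
bot.hold(.3); print(bot.current_tool_pos(),np.round(bot.current_contact_force(),1),round(bot.current_grip_width(),4),np.abs(bot.current_joint_velocities()).max(),bot.current_time_s())
```

```text
170 [516.0, -398.0, 6.0] 182 [530.0, -401.0, 32.0] 194 [539.0, -403.0, 138.0] 206 [547.0, -404.0, 140.0] 218 [554.0, -406.0, 139.0] 230 [560.0, -406.0, 162.0] 242 [565.0, -407.0, 166.0] 254 [581.0, -410.0, 123.0] 266 [591.0, -412.0, 120.0] 278 [601.0, -413.0, 117.0] 290 [611.0, -415.0, 112.0] 302 [622.0, -417.0, 109.0] 314 [632.0, -419.0, 106.0] 326 [643.0, -420.0, 102.0] 338 [655.0, -422.0, 98.0] 
tub/key/bearing diff:
tub 11.45 0.0024
key 50.19 0.5577
bear 32.93 0.4887
pack top 257 [ 0.39   -0.1558  0.0604] [ 0.4531 -0.0916  0.4687] 0.06635096057712155
[ 0.56198448 -0.40741275  0.14990741] [-3.   6.3 -1.3] 0.0329 0.002625522055150854 27.5
```

The arm bar slopes about 18.7°, so the coupler is up about 50 mm. The pack top still reads 66.4 mm and the grip is steady. Handing in.

```bash
python3 -c "
from h import *
bot.close_job(); print(bot.current_time_s())"
```

```text
the job is handed in; nothing more can be done
the job is handed in; nothing more can be done
```

I handed the job in at about 27.5 s of the 53 s allowed, with the pack home on the rail and the coupler still held up. No verdict was reported.

- **Battery pack:** I slid it on ramped end first. It stopped at the same place on two pushes, one limited to 16 N and one to 22 N, and then I released it. From above it sat square on the rail with no gap to the housing. Its top read 66.4 mm at the end, against 66.5 mm expected. I could not see the detent ball itself, so the click is inferred from the position and the stop.
- **Latch and coupler:** I squeezed the latch fully and held it for about 0.3 s, then lifted along the hinge arc by 17.5°, which is about 51 mm at the ball. Depth readings showed the arm bar sloping about 18.7°, and the grip stayed at 33 mm with the arm still.
- **Bystanders:** The tub's height readings matched the start to within about 2.4 mm. My last check of the key and bearing failed because the arm hid them from the top camera. They were last seen in place at the descent onto the coupler, and the gripper did not go near them after that.

I could not view the final lift picture because the 12-picture limit was reached, so the lift is confirmed only by depth and joint readings.

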